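# Prop open the produce box and put the garlic away

## Robot

A 6-joint arm with a two-finger parallel gripper is mounted at the origin on a cart in front of the work surface, level with it; the furniture and walls round the work are solid. World frame = base frame: x ahead of the robot, y to its left, z up, the work surface at z = 0. Lengths are in m, angles in degrees, forces in N, time in s.
With the tool pointing down it reaches from about 0.275 to 0.975 m from the base axis. Payload 8.4 kg.
Tool frame: the origin (TCP) lies at the centre of the arm's flange, where the gripper is bolted on; the fingertips stand 190 mm ahead of it and the grasp point (between the pads) lies 171 mm ahead of it; z points along the fingers, y is the line along which they close (so a half turn about z gives the same grasp; the last joint's range is limited). The gripper opens to 92 mm and grips with 3 to 60 N. Pads are 20 mm wide; open, the fingers measure 128 mm over their backs; the gripper's body (75 mm by 189 mm) begins 69 mm behind the grasp point.
Start: joints at [69.534, 20.225, 93.587, -0, 66.188, -0.138], TCP at [0.217, 0.586, 0.405] pointing down, gripper open.
Joint ranges: [-150.9, 150.9], [-52.94, 120.26], [3.33, 152.33], [-74.26, 254.26], [0, 154.13], [-172.89, 172.89]. Speed limits (degrees/s): [127.2, 127.2, 159.86, 180, 180, 180].

## Interface

Orientations are given as a 3x3 rotation matrix whose columns are the frame's x, y, z axes.
In Python, from rig import readout, get_image, robot, finder gives the robot as it stands.
- The arm moves only by the tool carry_out, never from a script. Its argument "increments" is a list of rows, each an object of numbers: "dx", "dy", "dz": the shift along the tool's x, y, z in units of 40 mm (1.0 is 40 mm); "yaw": the turn about the tool's z in units of 5 degrees (1.0 is 5 degrees). A call has 1 to 20 rows; each row shifts and turns the commanded pose from where the row before left it, along the tool's axes as they then stand; what a row does not reach is not made up. A row lasts 1/8 s, in which the tool goes at most 62.5 mm and 10.7 degrees, less where a joint would pass 70% of its speed; a pose out of reach is approached as far as the arm can. A call is refused whole if a number of a shift passes 1 or a number of a turn 1, either way. A call with a gripper value outside its range is refused whole. "fingers" is the opening, from -1 (shut) to 1 (fully open), set as the call begins (left out, the last holds). The fingers move at their own pace and stop on an object; "squeeze" is the grip in N (left out, the last holds). Time passes only in rows, so rows that do not move let the fingers close. It gives the time, the measured TCP pose, the force, the opening and the grip force at its end, in the units of the state.
- readout.get_obs(): the state, without advancing time (a new reading comes with each control period).
- get_image(name): name is "scene" or "side" or "wrist"; returns a dict with "frame" (480x640x3 uint8, blue, green, red), "fx", "fy", "cx", "cy" (pixels), "k1" (the pictures are not rectified: a ray, as slopes to the right and down, at radius r is drawn at 1 + k1 r^2 times it, then the intrinsics apply), "extrinsics" (4x4, takes a point from world to camera coordinates). Camera axes: x right, y up, looking along -z (the intrinsics and any distortion apply to the point x, -y, -z); pixel columns grow to the right and rows downward; lengths in m; the calibration is good to about 2 mm. A picture is of the moment at which its call begins. There is no depth.
- robot.job_done(): hands the job in; it is judged then, once.
Trained networks look in a picture, given as the dict that the camera call returned (one of the last four; its "shot" number tells which), for a name from the list of things; names that differ only in an ending like _2 or _b are one class to them, and where a whole thing is asked for, a point or a joint stands for the part that bears it (a point fixed in the world has none). Each returns a list of dicts, best first, with "confidence" (0 to 1); they miss things now and then, are a little off and sometimes report something else, mostly with a low value. They report only what shows in the picture. A call takes as long as a camera call. They do not tell look-alikes from the thing itself.
- finder.look_for(picture, name): "box" ([left, top, right, bottom] in pixels, round what is visible of it).
The state is a dict: "time_s": time; "joint_pos": joint angles; "dq": joint speeds; "joint_torque": joint torques, N m; "position": TCP position; "ee_rot": TCP orientation; "force": force on the tool from outside, world axes, zero at the start; "moment": the same for the moment, N m; "width": finger opening in m; "finger_force": force on a finger pad.
Only numpy, scipy, OpenCV 4.12 (cv2) and the standard library are available. Lean on these libraries where they do the work, as an engineer would, in place of code of your own. Each camera call takes 0.05 s, during which the arm holds its last target. There are 200 camera calls.

## Task

Put the loose garlic bulb away in the white produce box: lift the lid right up and, before it sinks shut again by itself, flip up the steel stay inside until it stands against its stop, so that the lid comes to rest on it. Then lower the garlic into the large empty bay rather than dropping it in. Leave the lid resting on its stay, and do not disturb the onion, the spice jar or the shaker.

Things in the scene. Friction and masses are not known exactly. Their poses are not given: they have to be found in the camera images.
- produce_box: white box with a dark hinged lid, fixed to the worktop, 190 mm deep (x), 280 wide (y), 95 high, walls and floor 8 mm. Origin: centre of its underside; x to its back (hinge side), y to its left, z up. A divider (top at z = 50 mm) at y = -40 mm parts the large empty bay (left) from a small bay with a lime. A cross rail inside (x 35 to 54, z 73 to 87 mm) carries the stay on its front
- lid (a joint): lid angle, rad: 0 shut, grows as the front edge is lifted, stop at 1.50 (nearly upright). Soft-close: let go at the stop it sinks slowly, nearly 20 s down to the stay's height, 20 s more to shut; on the raised stay it rests at 1.22. Lifting takes 1.5 N at the tab plus 1.6 N for each 0.1 rad/s: lift at 0.1 m/s or slower
- lid_tab (a point): grip point on the lid's pull tab, a flat dark tongue in the middle of the lid's front edge, in the lid's plane: 22 mm wide along the box's y, 12 thick, 38 long. The point is 217 mm from the hinge line, 27 from the lid's edge. Pinched across its width (fingers closing along the box's y) it turns between the pads as the lid rises. Axes: the lid's
- lid_hinge (a point): middle of the lid's hinge line, which runs along the box's y at its back edge (box x = 91 mm, z = 100 mm). The lid panel is 10 mm thick, half above and half below this line, 190 mm from it to the front edge, 284 mm wide
- stay (a joint): stay angle, rad: 0 folded (bar lies along the cross rail, towards the box's left), turns up to its stop at 1.69, just past upright. Falls back if let go below about 1.45, stays up by itself from 1.6. Steel bar 6 x 12 mm, 155 mm from pivot to the centre of its 12 mm round rubber tip; it passes below the lid only while the lid is above 1.24
- stay_pin (a point): grip point on the stay's red finger pin, a rod 11 mm thick pointing forward (box -x) from the bar, 33 mm free; the point is 14 mm behind its end, 139 mm from the pivot; folded it lies 80 mm above the worktop over the large bay. Pinched lightly from above (fingers closing along the box's y) it turns between the pads. Axes: the stay's
- stay_pivot (a point): pivot of the stay, fixed in the box at x = 30, y = -100, z = 80 mm; the stay turns about the box's x axis through it
- big_bay (a point): point on the floor of the large bay, 8 mm above the worktop, at box x = -30, y = 48 mm. The bay reaches from x = -87 to 87 and y = -37 to 132 mm; the cross rail and the propped lid hang over its back half, so come in at the front
- garlic: loose garlic bulb, pale, round, about 56 mm across and 56 mm high, 30 to 50 g. Origin: centre of its underside, z up through its top
- onion: loose red onion, 64 by 67 by 71 mm high, a bystander. Origin: centre of its underside. It and the garlic may stand either way round, one left and one right of the box
- spice_jar: spice jar with a white cap, 47 mm across, 98 mm high, a bystander left of the box. Origin: centre of its underside
- shaker: white shaker with a red cap, 43 mm across, 76 mm high, a bystander right of the box. Origin: centre of its underside
There are look-alikes about, which are no part of the job. What is shaped like the garlic but orange is not meant.

How it is judged:
By the outcome, as a careful person would: the job done as asked, in the order asked, and still so for the second after the job is handed in, with the robot touching nothing.
It also fails if it takes over 72 s, if anything falls off the work surface, if the arm or the gripper's body presses on something with over 40 N, if the wrist force passes 120 N, or if a joint passes its speed limit or range.

## Working session

There is one attempt and no reset: what is moved stays moved. The work goes in short steps, Python scripts to look and compute and a tool call to move; the robot and the scene stay as the last step left them, time stands still between calls to the robot, and variables do not carry over. Pictures are saved under pics/ and viewed, at most 10 in all, crops included, and the job is handed in when it is done.

Besides the shell and the picture viewer there is one more tool, called after ">>>" in YAML: its name, and indented under it one key for each argument. carry_out: Moves the arm, as the interface text tells. Its arguments: {"type":"object","properties":{"increments":{"type":"array"},"fingers":{"type":"number"},"squeeze":{"type":"number"}},"required":["increments"]}

```bash
ls; mkdir -p pics; python3 - <<'E'
from rig import readout,get_image,robot,finder
import cv2,numpy as np
o=readout.get_obs();print(o)
ims=[]
for n in ["scene","side"]:
    p=get_image(n);ims.append(p['frame']);cv2.imwrite(f'pics/{n}0.png',p['frame'])
    print(n,p['fx'],p['fy'],p['cx'],p['cy'],p['k1'],np.round(p['extrinsics'],4).tolist())
    for t in ["produce_box","lid_tab","garlic","onion","spice_jar","shaker"]:
        print(t,[(np.round(d['box']).tolist(),round(d['confidence'],2)) for d in finder.look_for(p,t)][:4])
E
```

```text
pics
{'time_s': 0.0, 'joint_pos': array([ 6.95346877e+01,  2.02620159e+01,  9.36273255e+01, -6.21478739e-04,
        6.61868671e+01, -1.38023144e-01]), 'dq': array([ 0.01442332, -0.04193449, -0.0246523 , -0.01154526, -0.06591785,
       -0.11377764]), 'joint_torque': array([-1.32500318e-03, -5.93846691e+01, -3.34205389e+01,  6.95191976e-02,
        2.34119286e-02, -1.33079316e-04]), 'position': array([0.21704372, 0.58586825, 0.40398172]), 'ee_rot': array([[-9.37725113e-01,  3.47377899e-01, -4.55755307e-04],
       [ 3.47378198e-01,  9.37724281e-01, -1.24960816e-03],
       [-6.71343991e-06, -1.33010841e-03, -9.99999115e-01]]), 'force': array([ 0.36004311,  0.62781972, -0.43597337]), 'moment': array([-0.02242551, -0.00536768,  0.03052438]), 'finger_force': 0.0, 'width': 0.09194454406063463}
scene 501.6731035674026 501.6731035674026 306.2923636399519 245.8042762002254 0.00862893780333042 [[0.6981, -0.716, 0.0023, -0.3679], [0.3879, 0.3809, 0.8393, -0.2748], [-0.6019, -0.585, 0.5436, -1.0456], [0.0, 0.0, 0.0, 1.0]]
produce_box [([257.0, 200.0, 378.0, 295.0], 0.92), ([252.0, 201.0, 379.0
[... 250 characters left out ...]
([255.0, 181.0, 272.0, 213.0], 0.73), ([436.0, 282.0, 458.0, 317.0], 0.67), ([198.0, 226.0, 212.0, 240.0], 0.22)]
side 550.9859801259726 550.9859801259726 319.605198902233 239.11850972666534 -0.10694607249329412 [[-0.9717, -0.2358, 0.0137, 0.4881], [0.1289, -0.4812, 0.8671, -0.1311], [-0.1979, 0.8443, 0.498, -1.2763], [0.0, 0.0, 0.0, 1.0]]
produce_box [([230.0, 203.0, 338.0, 306.0], 0.92)]
lid_tab [([226.0, 201.0, 342.0, 266.0], 0.69)]
garlic [([357.0, 346.0, 380.0, 373.0], 0.87), ([303.0, 335.0, 329.0, 364.0], 0.6), ([347.0, 192.0, 368.0, 215.0], 0.55)]
onion [([345.0, 193.0, 366.0, 214.0], 0.91)]
spice_jar [([185.0, 296.0, 211.0, 348.0], 0.87)]
shaker [([294.0, 177.0, 306.0, 204.0], 0.68)]
```

```bash
python3 - <<'E'
import cv2,numpy as np
a=cv2.imread('pics/scene0.png')[140:380,140:480];b=cv2.imread('pics/side0.png')[140:400,140:480]
a=cv2.resize(a,(0,0),fx=1.17,fy=1.17,interpolation=3);b=cv2.resize(b,(0,0),fx=1.17,fy=1.17)
h=max(a.shape[0],b.shape[0]);f=lambda i:cv2.copyMakeBorder(i,0,h-i.shape[0],0,0,0)
cv2.imwrite('pics/v0.png',cv2.resize(np.vstack([a,b]),(0,0),fx=1,fy=1))
E
```

```text
(no output)
```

View pics/v0.png

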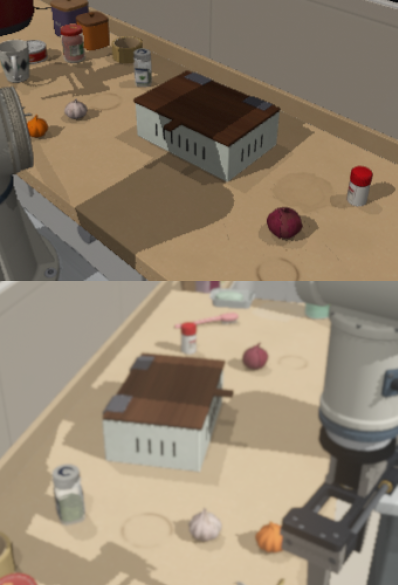

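The crops show the garlic (pale) at scene (204,232) and side (316,350). The orange look-alike is beside it, the onion and shaker are to the right of the box, and the lid's tab faces the robot. Next I'll get a rough box pose.

```bash
cat > h.py <<'E'
import numpy as np,cv2
from scipy.optimize import least_squares
def proj(p,X):
    E=p['extrinsics'];c=np.atleast_2d(X)@E[:3,:3].T+E[:3,3]
    s=np.stack([c[:,0],-c[:,1]],1)/-c[:,2:3];s=s*(1+p['k1']*(s**2).sum(1,keepdims=True))
    return s*[p['fx'],p['fy']]+[p['cx'],p['cy']]
def tri(obs):
    return least_squares(lambda X:np.concatenate([(proj(p,X)[0]-uv) for p,uv in obs]),[.6,.1,.05])
def bx(b,P):   # b=(x,y,yaw) box coords -> world
    P=np.atleast_2d(P);c,s=np.cos(b[2]),np.sin(b[2])
    return P@np.array([[c,s,0],[-s,c,0],[0,0,1]])+[b[0],b[1],0]
LID=np.array([[-.099,.142,.105],[.091,.142,.105],[.091,-.142,.105],[-.099,-.142,.105]])
TAB=np.array([[-.137,.011,.106],[-.137,-.011,.106]])
E
python3 - <<'E'
from h import *
from rig import *
s=get_image("scene");d=get_image("side")
c=lambda P,o:np.array(P)/1.17+140
S=c([[135,107],[193,73],[279,102],[222,143]],0)   # left-front? order: front-left, back-left, back-right, front-right
D=c([[205,415-281],[107,422-281],[133,355-281],[225,361-281]],0)
f=lambda b:np.concatenate([(proj(s,bx(b,LID))-S).ravel(),(proj(d,bx(b,LID))-D).ravel()])
r=least_squares(f,[.65,.1,0]);print(r.x,np.round(r.fun.reshape(-1,2),1).tolist())
print('garlic',tri([(s,[204,231.5]),(d,[316,349.5])]).x)
print('onion',tri([(s,[384.5,330]),(d,[356,204])]).x)
print('shaker',tri([(s,[447,300]),(d,[300,190])]).x)
print('jar',tri([(s,[263,197]),(d,[198,322])]).x)
print('orange',tri([(s,[172.5,247.5]),(d,[368.5,359.5])]).x)
E
```

```text
[0.58934059 0.02201185 0.09952939] [[-2.3, -6.5], [-7.5, -2.8], [1.0, 3.4], [8.4, 0.0], [-0.2, 8.9], [-1.8, -4.5], [5.9, -2.9], [-1.4, -2.8]]
garlic [0.43043745 0.33266481 0.02508406]
onion [ 0.46539854 -0.30776491  0.02746083]
shaker [ 0.65055135 -0.35426679  0.0315004 ]
jar [0.67263188 0.33965146 0.04833253]
orange [0.32517108 0.33248627 0.02104707]
```

```bash
cat >> h.py <<'E'
def rows(o,target,ang):
    """tool deltas (units) first yaw units then shift in current tool axes (no yaw)"""
    R=o['ee_rot'];return R.T@(np.array(target)-o['position'])/.04, (np.degrees(np.arctan2(R[1,1],R[0,1]))-ang)/5
E
python3 - <<'E'
from h import *
from rig import *
o=readout.get_obs();w=get_image("wrist")
E=w['extrinsics'];C=-E[:3,:3].T@E[:3,3];R=o['ee_rot']
print(w['fx'],w['cx'],w['cy'],w['k1'],'cam in tool',R.T@(C-o['position']),'look in tool',R.T@-E[2,:3],'right',R.T@E[0,:3])
print(rows(o,[.36,.03,.45],95))
E
```

```text
333.6702078832731 320.2657774302908 241.08385917506413 -0.045886226456953894 cam in tool [7.75001241e-02 6.81303793e-05 2.01163871e-02] look in tool [-0.27236223  0.00098344  0.96219429] right [ 5.99928446e-05  9.99999493e-01 -1.00510031e-03]
(array([ -8.17909096, -11.79497345,  -1.13254899]), np.float64(-5.065987367480071))
```

>>> carry_out:
  increments:
    - {"dx": -0.9,"dy": -0.86,"dz": -0.1}
    - {"dx": -0.9,"dy": -0.86,"dz": -0.1}
    - {"dx": -0.9,"dy": -0.86,"dz": -0.1}
    - {"dx": -0.9,"dy": -0.86,"dz": -0.1}
    - {"dx": -0.9,"dy": -0.86,"dz": -0.1}
    - {"dx": -0.9,"dy": -0.86,"dz": -0.1}
    - {"dx": -0.9,"dy": -0.86,"dz": -0.1}
    - {"dx": -0.9,"dy": -0.86,"dz": -0.1}
    - {"dx": -0.9,"dy": -0.86,"dz": -0.1}
    - {"dx": -0.9,"dy": -0.86,"dz": -0.1}
    - {"dx": -0.9,"dy": -0.86,"dz": -0.1}
    - {"dx": -0.9,"dy": -0.86,"dz": -0.1}
    - {"yaw": -1}
    - {"yaw": -1}
    - {"yaw": -1}
    - {"yaw": -1}
    - {"yaw": -1}

```text
schema error: expected keys dx, dy, dz, yaw
```

```bash
python3 - <<'E'
from h import *
from rig import *
o=readout.get_obs();w=get_image("wrist");print(o['time_s'],o['position'],o['ee_rot'].round(3).tolist())
cv2.imwrite('pics/w1.png',w['frame'])
import pickle;pickle.dump({k:w[k] for k in w},open('w1.pkl','wb'))
for t in ["lid_tab","garlic","onion","shaker","spice_jar"]: print(t,[(np.round(d['box']).tolist(),round(d['confidence'],2)) for d in finder.look_for(w,t)][:3])
E
```

```text
0.85 [0.21714476 0.58607068 0.40469244] [[-0.938, 0.347, -0.0], [0.347, 0.938, -0.0], [0.0, -0.0, -1.0]]
lid_tab []
garlic [([178.0, 406.0, 220.0, 446.0], 0.56)]
onion []
shaker []
spice_jar [([180.0, 403.0, 220.0, 446.0], 0.69)]
```

View pics/w1.png

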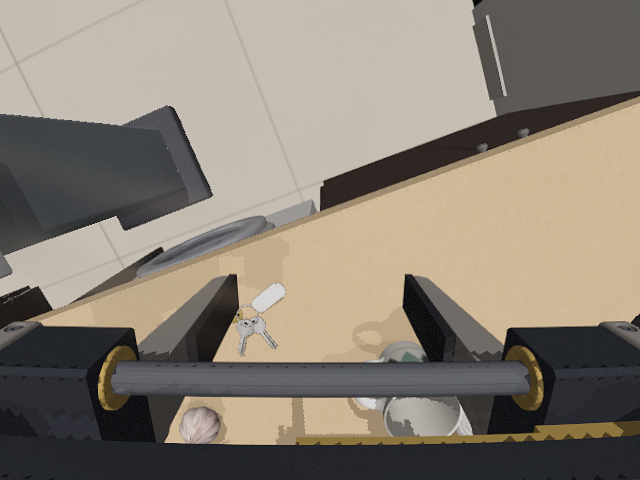

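The call was refused because all four keys are required, so this picture is still from the start pose. It shows that the wrist camera looks at the tool's +x side, and the gripper blocks image rows below about 360. The garlic is at (199,426).

>>> carry_out:
  increments:
    - {"dx": -0.98,"dy": -0.7,"dz": -0.08,"yaw": 0}
    - {"dx": -0.98,"dy": -0.7,"dz": -0.08,"yaw": 0}
    - {"dx": -0.98,"dy": -0.7,"dz": -0.08,"yaw": 0}
    - {"dx": -0.98,"dy": -0.7,"dz": -0.08,"yaw": 0}
    - {"dx": -0.98,"dy": -0.7,"dz": -0.08,"yaw": 0}
    - {"dx": -0.98,"dy": -0.7,"dz": -0.08,"yaw": 0}
    - {"dx": -0.98,"dy": -0.7,"dz": -0.08,"yaw": 0}
    - {"dx": -0.98,"dy": -0.7,"dz": -0.08,"yaw": 0}
    - {"dx": -0.98,"dy": -0.7,"dz": -0.08,"yaw": 0}
    - {"dx": -0.98,"dy": -0.7,"dz": -0.08,"yaw": 0}
    - {"dx": -0.98,"dy": -0.7,"dz": -0.08,"yaw": 0}
    - {"dx": -0.98,"dy": -0.7,"dz": -0.08,"yaw": 0}
    - {"dx": -0.98,"dy": -0.7,"dz": -0.08,"yaw": 0}
    - {"dx": -0.98,"dy": -0.7,"dz": -0.08,"yaw": 0}
    - {"dx": 0,"dy": 0,"dz": 0,"yaw": -1}
    - {"dx": 0,"dy": 0,"dz": 0,"yaw": -1}
    - {"dx": 0,"dy": 0,"dz": 0,"yaw": -1}
    - {"dx": 0,"dy": 0,"dz": 0,"yaw": -1}
    - {"dx": 0,"dy": 0,"dz": 0,"yaw": -1}

```text
time_s: 3.52
position: [0.5956, 0.0278, 0.4495]
ee_rot: [[-0.996, -0.084, 0.0], [-0.084, 0.996, 0.0], [-0.0, 0.0, -1.0]]
force: [0.3, -0.0, -1.1]
width: 0.0919
finger_force: 0.0
```

```bash
python3 - <<'E'
from h import *
from rig import *
o=readout.get_obs();w=get_image("wrist");print(o['time_s'],o['position'],o['ee_rot'].round(3).tolist())
cv2.imwrite('pics/w2.png',w['frame'])
import pickle;pickle.dump(dict(w),open('w2.pkl','wb'))
for t in ["lid_tab","garlic","onion","shaker","spice_jar"]: print(t,[(np.round(d['box']).tolist(),round(d['confidence'],2)) for d in finder.look_for(w,t)][:3])
E
```

```text
3.525 [0.59555258 0.02780968 0.4494936 ] [[-0.996, -0.084, 0.0], [-0.084, 0.996, 0.0], [-0.0, 0.0, -1.0]]
lid_tab [([169.0, 70.0, 471.0, 308.0], 0.74)]
garlic [([560.0, 70.0, 614.0, 120.0], 0.96), ([588.0, 0.0, 636.0, 21.0], 0.56)]
onion [([7.0, 38.0, 75.0, 102.0], 0.78), ([520.0, 263.0, 607.0, 330.0], 0.43)]
shaker [([2.0, 210.0, 52.0, 252.0], 0.85)]
spice_jar [([519.0, 264.0, 609.0, 329.0], 0.97)]
```

View pics/w2.png

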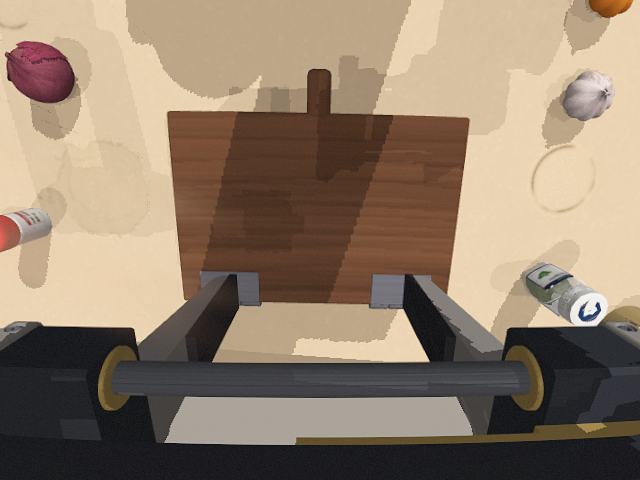

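The wrist view shows the whole lid. The front corners are at (167,112) and (469,119), the back corners near (183,298) and (449,304), and the tab end runs from (308,70) to (331,70). The garlic is at (587,95).

```bash
python3 - <<'E'
from h import *
from rig import *
import pickle
w=pickle.load(open('w2.pkl','rb'));s=get_image("scene");d=get_image("side")
W=np.array([[469,119],[449.5,304],[183,298],[167,112]]);T=np.array([[331,69],[307.5,69]])
f=lambda b:np.concatenate([(proj(w,bx(b[:3],LID+[0,0,b[3]]))-W).ravel(),(proj(w,bx(b[:3],TAB+[0,0,b[3]]))-T).ravel()])
for fz in (0,1):
    r=least_squares(lambda b:f(np.append(b,0) if not fz else b),[.59,.02,.1]+[0]*fz);print(r.x.round(4),np.round(r.fun.reshape(-1,2),1).tolist())
    if not fz:b=r.x
np.save('box.npy',b)
for p,n in((s,'scene'),(d,'side')):
    im=p['frame'].copy()
    for q in proj(p,bx(b,np.vstack([LID,TAB]))): cv2.drawMarker(im,tuple(int(round(v)) for v in q),(0,255,0),0,7,1)
    cv2.imwrite(f'pics/fit_{n}.png',cv2.resize(im[170:330,200:420],(0,0),fx=2,fy=2,interpolation=0))
cv2.imwrite('pics/fit.png',np.vstack([cv2.imread('pics/fit_scene.png')[:300],cv2.imread('pics/fit_side.png')[:300]]))
r=tri([(s,[204,231.5]),(d,[316,349.5]),(w,[587.5,95])]);print('garlic',r.x.round(4),r.fun.round(1))
P={'tab':[-.126,0,.1],'pivot':[.03,-.1,.08],'pin0':[.008,.039,.08],'bay':[-.03,.048,.008],'hinge':[.091,0,.1]}
for k in P: print(k,bx(b,P[k]).round(4))
E
```

```text
[0.5879 0.0246 0.0654] [[2.6, -1.0], [-2.2, 0.6], [0.4, 2.0], [-1.7, -0.1], [0.9, -0.0], [-0.3, -0.6]]
[ 0.5878  0.0245  0.0654 -0.0022] [[1.6, -0.9], [-2.9, -0.4], [1.2, 1.1], [-0.7, 0.0], [0.8, 0.4], [-0.3, -0.1]]
garlic [0.4301 0.3292 0.0228] [-0.3  1.9 -0.1 -0.7  0.5  0.4]
tab [[0.4621 0.0163 0.1   ]]
pivot [[ 0.6243 -0.0733  0.08  ]]
pin0 [[0.5933 0.064  0.08  ]]
bay [[0.5548 0.0705 0.008 ]]
hinge [[0.6787 0.0305 0.1   ]]
```

View pics/fit.png

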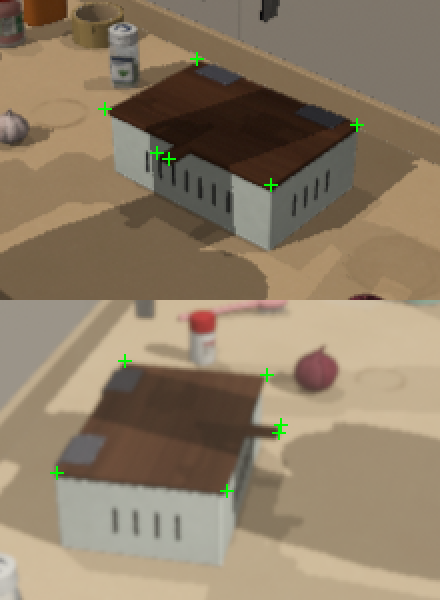

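The fit holds in both outside views: box at (0.588, 0.025), yaw 3.75°. I'll go to the tab next.

>>> carry_out:
  increments:
    - {"dx": 0.84,"dy": -0.02,"dz": 0,"yaw": 0.2}
    - {"dx": 0.84,"dy": -0.02,"dz": 0.3,"yaw": 0}
    - {"dx": 0.84,"dy": -0.02,"dz": 0.5,"yaw": 0}
    - {"dx": 0.83,"dy": -0.01,"dz": 0.66,"yaw": 0}
    - {"dx": 0,"dy": 0,"dz": 0.8,"yaw": 0}
    - {"dx": 0,"dy": 0,"dz": 0.8,"yaw": 0}
    - {"dx": 0,"dy": 0,"dz": 0.8,"yaw": 0}
    - {"dx": 0,"dy": 0,"dz": 0.6,"yaw": 0}
    - {"dx": 0,"dy": 0,"dz": 0,"yaw": 0}

```text
time_s: 5.05
position: [0.4614, 0.0159, 0.2699]
ee_rot: [[-0.998, -0.064, -0.003], [-0.064, 0.998, -0.0], [0.003, 0.0, -1.0]]
force: [-1.1, -0.5, -0.7]
width: 0.092
finger_force: 0.0
```

```bash
python3 - <<'E'
from h import *
from rig import *
o=readout.get_obs();b=np.load('box.npy');w=get_image("wrist")
t=bx(b,[-.126,0,.1])[0];print('err units',rows(o,t+[0,0,.171],90+np.degrees(b[2])))
im=w['frame'].copy()
cv2.imwrite('pics/w3.png',im[200:440,120:520])
E
```

```text
err units (array([-0.01824912,  0.01012239, -0.02785325]), np.float64(-0.02066154372852509))
```

View pics/w3.png

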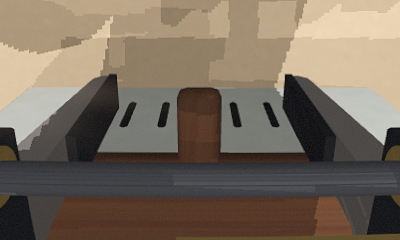

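The tab, at (199,120) in the crop, is centred between the open fingers. I'll pinch it.

>>> carry_out:
  increments:
    - {"dx": 0,"dy": 0,"dz": 0,"yaw": 0}
    - {"dx": 0,"dy": 0,"dz": 0,"yaw": 0}
    - {"dx": 0,"dy": 0,"dz": 0,"yaw": 0}
    - {"dx": 0,"dy": 0,"dz": 0,"yaw": 0}
    - {"dx": 0,"dy": 0,"dz": 0,"yaw": 0}
    - {"dx": 0,"dy": 0,"dz": 0,"yaw": 0}
  fingers: -1
  squeeze: 25

```text
time_s: 5.85
position: [0.4621, 0.0159, 0.2711]
ee_rot: [[-0.998, -0.064, -0.0], [-0.064, 0.998, -0.0], [0.0, -0.0, -1.0]]
force: [-0.4, 0.2, 0.6]
width: 0.0343
finger_force: 0.0
```

>>> carry_out:
  increments:
    - {"dx": 0,"dy": 0,"dz": 0,"yaw": 0}
    - {"dx": 0,"dy": 0,"dz": 0,"yaw": 0}
    - {"dx": 0,"dy": 0,"dz": 0,"yaw": 0}

```text
time_s: 6.22
position: [0.4621, 0.0155, 0.2711]
ee_rot: [[-0.998, -0.064, -0.0], [-0.064, 0.998, -0.001], [0.0, -0.001, -1.0]]
force: [-0.2, -5.3, 0.5]
width: 0.022
finger_force: 25.0
```

>>> carry_out:
  increments:
    - {"dx": -0.007,"dy": 0,"dz": -0.271,"yaw": 0}
    - {"dx": -0.02,"dy": 0,"dz": -0.27,"yaw": 0}
    - {"dx": -0.034,"dy": 0,"dz": -0.269,"yaw": 0}
    - {"dx": -0.047,"dy": 0,"dz": -0.267,"yaw": 0}
    - {"dx": -0.06,"dy": 0,"dz": -0.264,"yaw": 0}
    - {"dx": -0.074,"dy": 0,"dz": -0.261,"yaw": 0}
    - {"dx": -0.087,"dy": 0,"dz": -0.257,"yaw": 0}
    - {"dx": -0.099,"dy": 0,"dz": -0.252,"yaw": 0}
    - {"dx": -0.112,"dy": 0,"dz": -0.247,"yaw": 0}
    - {"dx": -0.124,"dy": 0,"dz": -0.241,"yaw": 0}
    - {"dx": -0.136,"dy": 0,"dz": -0.234,"yaw": 0}
    - {"dx": -0.147,"dy": 0,"dz": -0.227,"yaw": 0}
    - {"dx": -0.159,"dy": 0,"dz": -0.22,"yaw": 0}
    - {"dx": -0.169,"dy": 0,"dz": -0.212,"yaw": 0}
    - {"dx": -0.18,"dy": 0,"dz": -0.203,"yaw": 0}

```text
time_s: 8.1
position: [0.5189, 0.0191, 0.4176]
ee_rot: [[-0.998, -0.064, -0.006], [-0.064, 0.998, -0.002], [0.006, -0.001, -1.0]]
force: [-3.6, -6.3, -7.8]
width: 0.0216
finger_force: 25.0
```

>>> carry_out:
  increments:
    - {"dx": -0.19,"dy": 0,"dz": -0.194,"yaw": 0}
    - {"dx": -0.199,"dy": 0,"dz": -0.184,"yaw": 0}
    - {"dx": -0.208,"dy": 0,"dz": -0.174,"yaw": 0}
    - {"dx": -0.216,"dy": 0,"dz": -0.163,"yaw": 0}
    - {"dx": -0.224,"dy": 0,"dz": -0.152,"yaw": 0}
    - {"dx": -0.232,"dy": 0,"dz": -0.141,"yaw": 0}
    - {"dx": -0.238,"dy": 0,"dz": -0.129,"yaw": 0}
    - {"dx": -0.244,"dy": 0,"dz": -0.117,"yaw": 0}
    - {"dx": -0.25,"dy": 0,"dz": -0.104,"yaw": 0}
    - {"dx": -0.255,"dy": 0,"dz": -0.092,"yaw": 0}
    - {"dx": -0.259,"dy": 0,"dz": -0.079,"yaw": 0}
    - {"dx": -0.263,"dy": 0,"dz": -0.066,"yaw": 0}
    - {"dx": -0.266,"dy": 0,"dz": -0.053,"yaw": 0}
    - {"dx": -0.268,"dy": 0,"dz": -0.039,"yaw": 0}
    - {"dx": -0.27,"dy": 0,"dz": -0.026,"yaw": 0}

```text
time_s: 9.98
position: [0.6622, 0.0281, 0.4876]
ee_rot: [[-0.998, -0.064, -0.005], [-0.064, 0.998, -0.002], [0.005, -0.001, -1.0]]
force: [-8.4, -4.9, 4.9]
width: 0.021
finger_force: 25.0
```

>>> carry_out:
  increments:
    - {"dx": 0,"dy": 0,"dz": 0,"yaw": 0}
    - {"dx": 0,"dy": 0,"dz": 0,"yaw": 0}
    - {"dx": 0,"dy": 0,"dz": 0,"yaw": 0}
    - {"dx": 0.59,"dy": 0,"dz": 0,"yaw": 0}
    - {"dx": 0.59,"dy": 0.49,"dz": 0,"yaw": 0}
    - {"dx": 0.6,"dy": 0.49,"dz": 0,"yaw": 0}
    - {"dx": 0,"dy": 0,"dz": 0.98,"yaw": 0}
    - {"dx": 0,"dy": 0,"dz": 0.98,"yaw": 0}
    - {"dx": 0,"dy": 0,"dz": 0.98,"yaw": 0}
    - {"dx": 0,"dy": 0,"dz": 0.98,"yaw": 0}
    - {"dx": 0,"dy": 0,"dz": 0.98,"yaw": 0}
  fingers: 0.1

```text
time_s: 11.35
position: [0.5894, 0.0634, 0.2905]
ee_rot: [[-0.998, -0.064, 0.001], [-0.064, 0.998, 0.0], [-0.001, 0.0, -1.0]]
force: [0.3, 0.0, 0.9]
width: 0.0505
finger_force: 0.0
```

```bash
python3 - <<'E'
from h import *
from rig import *
o=readout.get_obs();b=np.load('box.npy');w=get_image("wrist")
print(o['time_s'],'err',rows(o,bx(b,[.005,.039,.08])[0]+[0,0,.171],90+np.degrees(b[2])))
print([(np.round(d['box']).tolist(),round(d['confidence'],2)) for d in finder.look_for(w,"stay_pin")][:3], proj(w,bx(b,[[-.006,.039,.08],[.027,.039,.08]])))
cv2.imwrite('pics/w4.png',w['frame'])
E
```

```text
11.35 err (array([-0.021379  ,  0.00726593,  0.98713063]), np.float64(-0.014987100342867165))
[([90.0, 258.0, 354.0, 322.0], 0.95)] [[319.74177925 262.01539498]
 [319.82888956 311.29157997]]
```

View pics/w4.png

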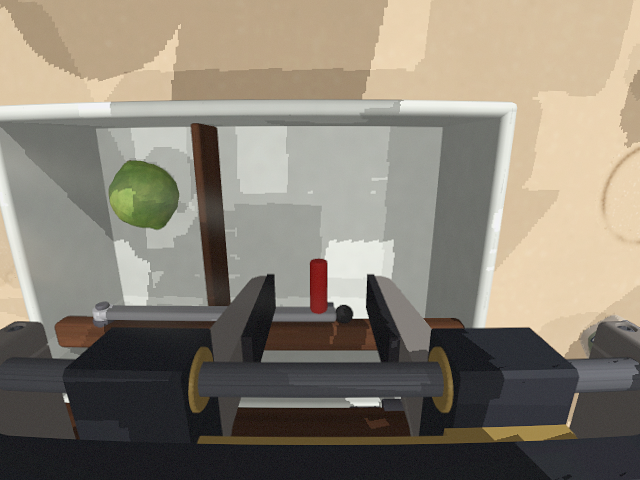

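The red pin, end at (318,260), is centred between the fingers and matches the projection.

>>> carry_out:
  increments:
    - {"dx": 0,"dy": 0,"dz": 0.5,"yaw": 0}
    - {"dx": 0,"dy": 0,"dz": 0.48,"yaw": 0}
  fingers: -0.4

```text
time_s: 11.7
position: [0.5902, 0.0635, 0.2532]
ee_rot: [[-0.998, -0.064, 0.002], [-0.064, 0.998, 0.0], [-0.002, 0.0, -1.0]]
force: [0.3, 0.6, -0.2]
width: 0.0326
finger_force: 0.0
```

>>> carry_out:
  increments:
    - {"dx": 0,"dy": 0,"dz": 0,"yaw": 0}
    - {"dx": 0,"dy": 0,"dz": 0,"yaw": 0}
    - {"dx": 0,"dy": 0,"dz": 0,"yaw": 0}
    - {"dx": 0,"dy": 0,"dz": 0,"yaw": 0}
  fingers: -1
  squeeze: 6

```text
time_s: 12.2
position: [0.5899, 0.0627, 0.2531]
ee_rot: [[-0.998, -0.064, 0.001], [-0.064, 0.998, -0.001], [-0.001, -0.001, -1.0]]
force: [0.0, -4.7, 0.0]
width: 0.0108
finger_force: 6.0
```

>>> carry_out:
  increments:
    - {"dx": 0,"dy": -0.012,"dz": -0.294,"yaw": 0}
    - {"dx": 0,"dy": -0.037,"dz": -0.292,"yaw": 0}
    - {"dx": 0,"dy": -0.062,"dz": -0.287,"yaw": 0}
    - {"dx": 0,"dy": -0.086,"dz": -0.281,"yaw": 0}
    - {"dx": 0,"dy": -0.109,"dz": -0.273,"yaw": 0}
    - {"dx": 0,"dy": -0.132,"dz": -0.263,"yaw": 0}
    - {"dx": 0,"dy": -0.153,"dz": -0.251,"yaw": 0}
    - {"dx": 0,"dy": -0.174,"dz": -0.237,"yaw": 0}
    - {"dx": 0,"dy": -0.193,"dz": -0.221,"yaw": 0}
    - {"dx": 0,"dy": -0.211,"dz": -0.204,"yaw": 0}
    - {"dx": 0,"dy": -0.228,"dz": -0.186,"yaw": 0}
    - {"dx": 0,"dy": -0.243,"dz": -0.166,"yaw": 0}
    - {"dx": 0,"dy": -0.256,"dz": -0.145,"yaw": 0}
    - {"dx": 0,"dy": -0.267,"dz": -0.123,"yaw": 0}
    - {"dx": 0,"dy": -0.277,"dz": -0.1,"yaw": 0}
    - {"dx": 0,"dy": -0.284,"dz": -0.076,"yaw": 0}
    - {"dx": 0,"dy": -0.289,"dz": -0.052,"yaw": 0}
    - {"dx": 0,"dy": -0.293,"dz": -0.027,"yaw": 0}
    - {"dx": 0,"dy": -0.294,"dz": -0.002,"yaw": 0}
    - {"dx": 0,"dy": -0.293,"dz": 0.023,"yaw": 0}

```text
time_s: 14.7
position: [0.5996, -0.0929, 0.3903]
ee_rot: [[-0.998, -0.064, -0.0], [-0.064, 0.998, -0.0], [0.0, -0.0, -1.0]]
force: [0.5, 0.8, 0.3]
width: 0.0106
finger_force: 6.0
```

>>> carry_out:
  increments:
    - {"dx": 0,"dy": -0.05,"dz": 0.01,"yaw": 0}

```text
time_s: 14.82
position: [0.5997, -0.094, 0.3902]
ee_rot: [[-0.998, -0.063, -0.0], [-0.063, 0.998, 0.003], [0.0, 0.003, -1.0]]
force: [-1.9, 9.2, 6.3]
width: 0.0106
finger_force: 6.0
```

```bash
python3 - <<'E'
from h import *
from rig import *
o=readout.get_obs();b=np.load('box.npy');w=get_image("wrist");s=get_image("scene")
g=o['position']+.171*o['ee_rot'][:,2];c,sn=np.cos(b[2]),np.sin(b[2]);d=g-[b[0],b[1],0]
q=[c*d[0]+sn*d[1],-sn*d[0]+c*d[1],d[2]];print(o['time_s'],q,'phi',np.arctan2(q[2]-.08,q[1]+.1),o['force'])
cv2.imwrite('pics/v5.png',np.vstack([w['frame'][60:360,120:520],s['frame'][100:340,160:560]]))
E
```

```text
14.825 [np.float64(0.004054115345204466), np.float64(-0.11865831968136419), np.float64(0.21923082023614784)] phi 1.7040126293136657 [-1.85219767  9.22215373  6.34360517]
```

View pics/v5.png

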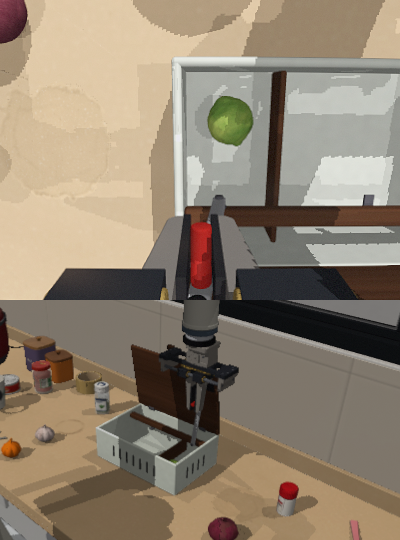

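The force of 9 N says the stay is against its stop. The picture shows the pin held upright beside the bar and the lid well up. I'll release it and go to hover over the garlic.

>>> carry_out:
  increments:
    - {"dx": 0,"dy": 0.04,"dz": 0,"yaw": 0}
    - {"dx": 0,"dy": 0,"dz": 0,"yaw": 0}
    - {"dx": 0,"dy": 0,"dz": 0,"yaw": 0}
    - {"dx": 0,"dy": 0,"dz": 0,"yaw": 0}
    - {"dx": 0.7,"dy": 0,"dz": 0,"yaw": 0}
    - {"dx": 0.94,"dy": 0,"dz": 0,"yaw": 0}
    - {"dx": 0.95,"dy": 0,"dz": 0,"yaw": 0}
    - {"dx": 0.95,"dy": 0.8,"dz": 0,"yaw": 0}
    - {"dx": 0,"dy": 1,"dz": 0,"yaw": 0}
    - {"dx": 0,"dy": 1,"dz": 0,"yaw": 0}
    - {"dx": 0,"dy": 1,"dz": 0,"yaw": 0}
    - {"dx": 0,"dy": 1,"dz": 0,"yaw": 0}
    - {"dx": 0,"dy": 1,"dz": 0,"yaw": 0}
    - {"dx": 0,"dy": 1,"dz": 0,"yaw": 0}
    - {"dx": 0,"dy": 1,"dz": 0.2,"yaw": 0}
    - {"dx": 0,"dy": 1,"dz": 0.5,"yaw": 0}
    - {"dx": 0,"dy": 1,"dz": 0.5,"yaw": 0}
    - {"dx": 0,"dy": 0.98,"dz": 0.5,"yaw": 0}
    - {"dx": 0,"dy": 0,"dz": 0.5,"yaw": 0}
    - {"dx": 0,"dy": 0,"dz": 0,"yaw": 0}
  fingers: 1

```text
time_s: 17.42
position: [0.43, 0.3287, 0.3007]
ee_rot: [[-0.998, -0.065, -0.002], [-0.065, 0.998, -0.002], [0.003, -0.002, -1.0]]
force: [-0.5, 0.1, 0.1]
width: 0.0917
finger_force: 0.0
```

```bash
python3 - <<'E'
from h import *
from rig import *
o=readout.get_obs();w=get_image("wrist");s=get_image("scene");d=get_image("side")
obs=[]
for p,ref in((w,None),(s,(204,231.5)),(d,(316,349.5))):
    L=finder.look_for(p,"garlic");print([(np.round(q['box']).tolist(),round(q['confidence'],2)) for q in L][:3])
print(o['time_s'],o['position'],proj(w,[.4301,.3292,.026]))
print('err',rows(o,[.4301,.3292,.199],93.75))
cv2.imwrite('pics/v6.png',np.vstack([w['frame'][60:400,120:520],s['frame'][110:330,160:560]]))
E
```

```text
[([292.0, 54.0, 372.0, 137.0], 0.72), ([288.0, 213.0, 356.0, 283.0], 0.64)]
[([194.0, 227.0, 212.0, 242.0], 0.64), ([172.0, 238.0, 182.0, 257.0], 0.64)]
[([302.0, 335.0, 331.0, 366.0], 0.86), ([359.0, 344.0, 387.0, 374.0], 0.65)]
17.425 [0.4300312  0.32874798 0.30074924] [[320.70146043 248.31691422]]
err (array([-0.00892258,  0.0158228 ,  2.54369193]), np.float64(-0.005559291618340012))
```

View pics/v6.png

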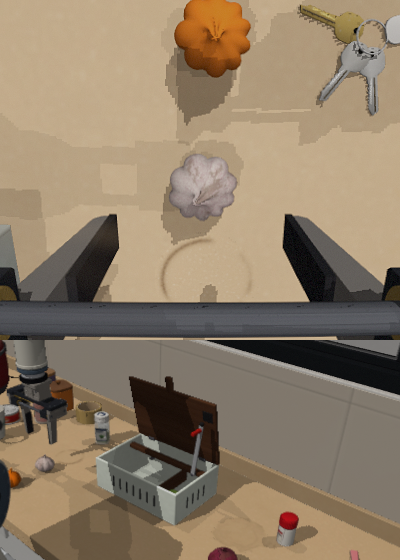

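The stay stands up on its own. The garlic, at (322,247), sits where predicted, centred between the fingers. I'll pick it up.

>>> carry_out:
  increments:
    - {"dx": 0,"dy": 0,"dz": 0.7,"yaw": 0}
    - {"dx": 0,"dy": 0.02,"dz": 0.7,"yaw": 0}
    - {"dx": 0,"dy": 0,"dz": 0.6,"yaw": 0}
    - {"dx": 0,"dy": 0,"dz": 0.49,"yaw": 0}
    - {"dx": 0,"dy": 0,"dz": 0,"yaw": 0}

```text
time_s: 18.35
position: [0.4304, 0.3291, 0.2019]
ee_rot: [[-0.998, -0.064, -0.001], [-0.064, 0.998, -0.001], [0.002, -0.001, -1.0]]
force: [0.4, 0.4, -1.4]
width: 0.0919
finger_force: 0.0
```

>>> carry_out:
  increments:
    - {"dx": 0,"dy": 0,"dz": 0,"yaw": 0}
    - {"dx": 0,"dy": 0,"dz": 0,"yaw": 0}
    - {"dx": 0,"dy": 0,"dz": 0,"yaw": 0}
    - {"dx": 0,"dy": 0,"dz": 0,"yaw": 0}
    - {"dx": 0,"dy": 0,"dz": 0,"yaw": 0}
    - {"dx": 0,"dy": 0,"dz": 0,"yaw": 0}
  fingers: -1
  squeeze: 8

```text
time_s: 19.1
position: [0.4307, 0.3297, 0.2028]
ee_rot: [[-0.998, -0.064, 0.0], [-0.064, 0.998, 0.0], [-0.0, 0.0, -1.0]]
force: [-0.1, -0.4, 4.9]
width: 0.0541
finger_force: 8.0
```

>>> carry_out:
  increments:
    - {"dx": 0,"dy": 0,"dz": -0.2,"yaw": 0}
    - {"dx": 0,"dy": 0,"dz": -0.3,"yaw": 0}
    - {"dx": 0,"dy": 0,"dz": 0,"yaw": 0}

```text
time_s: 19.48
position: [0.431, 0.3299, 0.2237]
ee_rot: [[-0.998, -0.064, 0.002], [-0.064, 0.998, 0.001], [-0.002, 0.001, -1.0]]
force: [0.6, 0.2, -0.5]
width: 0.054
finger_force: 8.0
```

>>> carry_out:
  increments:
    - {"dx": 0,"dy": 0,"dz": -0.6,"yaw": 0}
    - {"dx": 0,"dy": 0,"dz": -0.8,"yaw": 0}
    - {"dx": 0,"dy": 0,"dz": -0.8,"yaw": 0}
    - {"dx": 0,"dy": 0,"dz": -0.8,"yaw": 0}
    - {"dx": -0.1,"dy": -0.4,"dz": -0.4,"yaw": 0}
    - {"dx": -0.2,"dy": -0.6,"dz": 0,"yaw": 0}
    - {"dx": -0.2,"dy": -0.7,"dz": 0,"yaw": 0}
    - {"dx": -0.2,"dy": -0.7,"dz": 0,"yaw": 0}
    - {"dx": -0.2,"dy": -0.7,"dz": 0,"yaw": 0}
    - {"dx": -0.2,"dy": -0.7,"dz": 0,"yaw": 0}
    - {"dx": -0.2,"dy": -0.7,"dz": 0,"yaw": 0}
    - {"dx": -0.2,"dy": -0.7,"dz": 0,"yaw": 0}
    - {"dx": -0.2,"dy": -0.6,"dz": 0,"yaw": 0}
    - {"dx": -0.2,"dy": -0.5,"dz": 0,"yaw": 0}
    - {"dx": -0.2,"dy": -0.28,"dz": 0,"yaw": 0}
    - {"dx": -0.19,"dy": -0.1,"dz": 0,"yaw": 0}
    - {"dx": 0,"dy": 0,"dz": 0,"yaw": 0}
    - {"dx": 0,"dy": 0,"dz": 0,"yaw": 0}
    - {"dx": 0,"dy": 0,"dz": 0,"yaw": 0}
    - {"dx": 0,"dy": 0,"dz": 0,"yaw": 0}

```text
time_s: 21.98
position: [0.539, 0.0691, 0.3585]
ee_rot: [[-0.998, -0.065, 0.0], [-0.065, 0.998, 0.0], [-0.0, 0.0, -1.0]]
force: [-0.3, -0.5, -0.7]
width: 0.0541
finger_force: 8.0
```

>>> carry_out:
  increments:
    - {"dx": 0,"dy": 0,"dz": 0,"yaw": 0}
    - {"dx": 0,"dy": 0,"dz": 0,"yaw": 0}
    - {"dx": 0,"dy": 0,"dz": 0,"yaw": 0}
    - {"dx": 0,"dy": 0,"dz": 0,"yaw": 0}
    - {"dx": 0,"dy": 0,"dz": 0,"yaw": 0}
    - {"dx": 0,"dy": 0,"dz": 0,"yaw": 0}
    - {"dx": 0,"dy": 0,"dz": 0,"yaw": 0}
    - {"dx": 0,"dy": 0,"dz": 0,"yaw": 0}
    - {"dx": 0,"dy": 0,"dz": 0,"yaw": 0}
    - {"dx": 0,"dy": 0,"dz": 0,"yaw": 0}
    - {"dx": 0,"dy": 0,"dz": 0,"yaw": 0}
    - {"dx": 0,"dy": 0,"dz": 0,"yaw": 0}
    - {"dx": 0,"dy": 0,"dz": 0,"yaw": 0}
    - {"dx": 0,"dy": 0,"dz": 0,"yaw": 0}
    - {"dx": 0,"dy": 0,"dz": 0,"yaw": 0}
    - {"dx": 0,"dy": 0,"dz": 0,"yaw": 0}
    - {"dx": 0,"dy": 0,"dz": 0,"yaw": 0}
    - {"dx": 0,"dy": 0,"dz": 0,"yaw": 0}
    - {"dx": 0,"dy": 0,"dz": 0,"yaw": 0}
    - {"dx": 0,"dy": 0,"dz": 0,"yaw": 0}

```text
time_s: 24.48
position: [0.5391, 0.0688, 0.3585]
ee_rot: [[-0.998, -0.064, 0.0], [-0.064, 0.998, 0.0], [-0.0, 0.0, -1.0]]
force: [-0.4, 0.1, -0.4]
width: 0.0538
finger_force: 8.0
```

>>> carry_out:
  increments:
    - {"dx": 0,"dy": 0,"dz": 0,"yaw": 0}
    - {"dx": 0,"dy": 0,"dz": 0,"yaw": 0}
    - {"dx": 0,"dy": 0,"dz": 0,"yaw": 0}
    - {"dx": 0,"dy": 0,"dz": 0,"yaw": 0}
    - {"dx": 0,"dy": 0,"dz": 0,"yaw": 0}
    - {"dx": 0,"dy": 0,"dz": 0,"yaw": 0}
    - {"dx": 0,"dy": 0,"dz": 0,"yaw": 0}
    - {"dx": 0,"dy": 0,"dz": 0,"yaw": 0}
    - {"dx": 0,"dy": 0,"dz": 0,"yaw": 0}
    - {"dx": 0,"dy": 0,"dz": 0,"yaw": 0}
    - {"dx": 0,"dy": 0,"dz": 0,"yaw": 0}
    - {"dx": 0,"dy": 0,"dz": 0,"yaw": 0}
    - {"dx": 0,"dy": 0,"dz": 0,"yaw": 0}
    - {"dx": 0,"dy": 0,"dz": 0,"yaw": 0}
    - {"dx": 0,"dy": 0,"dz": 0,"yaw": 0}
    - {"dx": 0,"dy": 0,"dz": 0,"yaw": 0}
    - {"dx": 0,"dy": 0,"dz": 0,"yaw": 0}
    - {"dx": 0,"dy": 0,"dz": 0,"yaw": 0}
    - {"dx": 0,"dy": 0,"dz": 0,"yaw": 0}
    - {"dx": 0,"dy": 0,"dz": 0,"yaw": 0}

```text
time_s: 26.98
position: [0.5391, 0.0688, 0.3585]
ee_rot: [[-0.998, -0.064, -0.0], [-0.064, 0.998, 0.0], [0.0, 0.0, -1.0]]
force: [0.3, -1.2, -0.6]
width: 0.0537
finger_force: 8.0
```

>>> carry_out:
  increments:
    - {"dx": 0,"dy": 0,"dz": 0,"yaw": 0}
    - {"dx": 0,"dy": 0,"dz": 0,"yaw": 0}
    - {"dx": 0,"dy": 0,"dz": 0,"yaw": 0}
    - {"dx": 0,"dy": 0,"dz": 0,"yaw": 0}
    - {"dx": 0,"dy": 0,"dz": 0,"yaw": 0}
    - {"dx": 0,"dy": 0,"dz": 0,"yaw": 0}
    - {"dx": 0,"dy": 0,"dz": 0,"yaw": 0}
    - {"dx": 0,"dy": 0,"dz": 0,"yaw": 0}
    - {"dx": 0,"dy": 0,"dz": 0,"yaw": 0}
    - {"dx": 0,"dy": 0,"dz": 0,"yaw": 0}
    - {"dx": 0,"dy": 0,"dz": 0,"yaw": 0}
    - {"dx": 0,"dy": 0,"dz": 0,"yaw": 0}
    - {"dx": 0,"dy": 0,"dz": 0,"yaw": 0}
    - {"dx": 0,"dy": 0,"dz": 0,"yaw": 0}
    - {"dx": 0,"dy": 0,"dz": 0,"yaw": 0}
    - {"dx": 0,"dy": 0,"dz": 0,"yaw": 0}
    - {"dx": 0,"dy": 0,"dz": 0,"yaw": 0}
    - {"dx": 0,"dy": 0,"dz": 0,"yaw": 0}
    - {"dx": 0,"dy": 0,"dz": 0,"yaw": 0}
    - {"dx": 0,"dy": 0,"dz": 0,"yaw": 0}

```text
time_s: 29.48
position: [0.5391, 0.0688, 0.3585]
ee_rot: [[-0.998, -0.064, -0.0], [-0.064, 0.998, -0.0], [0.0, -0.0, -1.0]]
force: [-0.0, 0.0, -0.5]
width: 0.0539
finger_force: 8.0
```

```bash
python3 - <<'E'
from h import *
from rig import *
o=readout.get_obs();w=get_image("wrist");s=get_image("scene");b=np.load('box.npy')
print(o['time_s'],o['position'],'to release pose',rows(o,bx(b,[-.045,.048,.211])[0],93.75))
# predicted tab tip pixel for lid angles
for th in (1.4,1.3,1.22,1.1): print(th,proj(s,bx(b,[.091-.228*np.cos(th),0,.1+.228*np.sin(th)])).round(1))
cv2.imwrite('pics/v7.png',np.vstack([w['frame'][60:400,120:520],s['frame'][110:330,160:560]]))
E
```

```text
29.475 [0.53911724 0.06881481 0.35847274] to release pose (array([-0.019087  ,  0.01630607,  3.68681798]), np.float64(-0.015442722034833878))
1.4 [[329.8 144.4]]
1.3 [[324.3 148.8]]
1.22 [[319.8 153. ]]
1.1 [[313.4 160.1]]
```

View pics/v7.png

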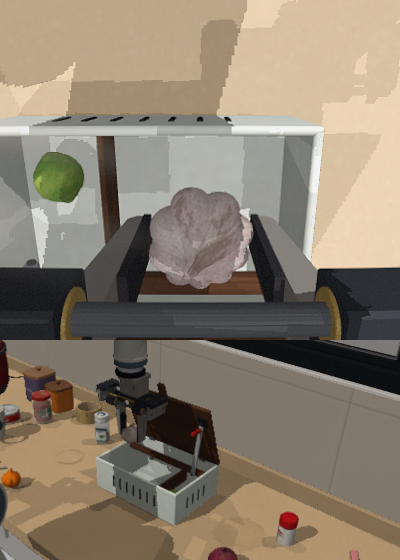

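The garlic is held over the large bay with the stay standing. I'll lower it slowly.

>>> carry_out:
  increments:
    - {"dx": 0,"dy": 0,"dz": 0.2,"yaw": 0}
    - {"dx": 0,"dy": 0,"dz": 0.35,"yaw": 0}
    - {"dx": 0,"dy": 0,"dz": 0.35,"yaw": 0}
    - {"dx": 0,"dy": 0,"dz": 0.35,"yaw": 0}
    - {"dx": 0,"dy": 0,"dz": 0.35,"yaw": 0}
    - {"dx": 0,"dy": 0,"dz": 0.35,"yaw": 0}
    - {"dx": 0,"dy": 0,"dz": 0.35,"yaw": 0}
    - {"dx": 0,"dy": 0,"dz": 0.35,"yaw": 0}
    - {"dx": 0,"dy": 0,"dz": 0.25,"yaw": 0}
    - {"dx": 0,"dy": 0,"dz": 0.2,"yaw": 0}
    - {"dx": 0,"dy": 0,"dz": 0.15,"yaw": 0}
    - {"dx": 0,"dy": 0,"dz": 0.1,"yaw": 0}
    - {"dx": 0,"dy": 0,"dz": 0.1,"yaw": 0}
    - {"dx": 0,"dy": 0,"dz": 0.1,"yaw": 0}
    - {"dx": 0,"dy": 0,"dz": 0.06,"yaw": 0}
    - {"dx": 0,"dy": 0,"dz": 0.04,"yaw": 0}
    - {"dx": 0,"dy": 0,"dz": 0,"yaw": 0}

```text
time_s: 31.7
position: [0.5391, 0.0688, 0.2124]
ee_rot: [[-0.998, -0.064, -0.0], [-0.064, 0.998, 0.0], [0.0, 0.0, -1.0]]
force: [0.3, 0.1, -0.3]
width: 0.0542
finger_force: 8.0
```

>>> carry_out:
  increments:
    - {"dx": 0,"dy": 0,"dz": 0.03,"yaw": 0}
    - {"dx": 0,"dy": 0,"dz": 0.03,"yaw": 0}
    - {"dx": 0,"dy": 0,"dz": 0,"yaw": 0}

```text
time_s: 32.08
position: [0.5393, 0.0688, 0.2106]
ee_rot: [[-0.998, -0.064, 0.0], [-0.064, 0.998, 0.0], [-0.0, -0.0, -1.0]]
force: [-2.0, -1.0, 7.2]
width: 0.0541
finger_force: 8.0
```

The garlic is on the bay floor. I'll release it and back out, up and forward.

>>> carry_out:
  increments:
    - {"dx": 0,"dy": 0,"dz": 0,"yaw": 0}
    - {"dx": 0,"dy": 0,"dz": 0,"yaw": 0}
    - {"dx": 0,"dy": 0,"dz": 0,"yaw": 0}
    - {"dx": 0,"dy": 0,"dz": 0,"yaw": 0}
    - {"dx": 0,"dy": 0,"dz": -0.3,"yaw": 0}
    - {"dx": 0,"dy": 0,"dz": -0.6,"yaw": 0}
    - {"dx": 0,"dy": 0,"dz": -0.9,"yaw": 0}
    - {"dx": 0,"dy": 0,"dz": -0.9,"yaw": 0}
    - {"dx": 0.5,"dy": 0,"dz": -0.8,"yaw": 0}
    - {"dx": 0.8,"dy": 0,"dz": -0.5,"yaw": 0}
    - {"dx": 0.8,"dy": 0,"dz": 0,"yaw": 0}
    - {"dx": 0.8,"dy": 0.5,"dz": 0,"yaw": 0}
    - {"dx": 0.5,"dy": 0.8,"dz": 0,"yaw": 0}
    - {"dx": 0,"dy": 0.9,"dz": 0,"yaw": 0}
    - {"dx": 0,"dy": 0.9,"dz": 0,"yaw": 0}
    - {"dx": 0,"dy": 0.9,"dz": 0,"yaw": 0}
    - {"dx": 0,"dy": 0.9,"dz": 0,"yaw": 0}
    - {"dx": 0,"dy": 0,"dz": 0,"yaw": 0}
  fingers: 0.75

```text
time_s: 34.33
position: [0.3907, 0.2573, 0.3708]
ee_rot: [[-0.998, -0.067, 0.001], [-0.067, 0.998, 0.001], [-0.001, 0.001, -1.0]]
force: [-0.3, 1.1, 0.6]
width: 0.0803
finger_force: 0.0
```

```bash
python3 - <<'E'
from h import *
from rig import *
o=readout.get_obs();s=get_image("scene");d=get_image("side");b=np.load('box.npy')
print(o['time_s'],o['position'],o['width'])
for th in (1.3,1.22,1.1): print(th,proj(s,bx(b,[.091-.228*np.cos(th),0,.1+.228*np.sin(th)])).round(1)-[200,110],proj(d,bx(b,[.091-.228*np.cos(th),0,.1+.228*np.sin(th)])).round(1)-[180,100])
for p in (s,d): print([(np.round(q['box']).tolist(),round(q['confidence'],2)) for t in("garlic","onion","shaker","spice_jar") for q in finder.look_for(p,t)[:2]])
print('garlic expect',proj(s,bx(b,[-.045,.048,.036])),proj(d,bx(b,[-.045,.048,.036])))
u=lambda i:cv2.resize(i,(560,300),interpolation=cv2.INTER_NEAREST)
cv2.imwrite('pics/v8.png',np.vstack([u(s['frame'][110:260,200:480]),u(d['frame'][100:270,160:480])]))
E
```

```text
34.325 [0.39067164 0.25731189 0.37080631] 0.0802881966691753
1.3 [[124.3  38.8]] [[88.1 43.1]]
1.22 [[119.8  43. ]] [[95.8 46. ]]
1.1 [[113.4  50.1]] [[106.9  51.4]]
[([173.0, 240.0, 180.0, 256.0], 0.43), ([255.0, 150.0, 382.0, 294.0], 0.16), ([367.0, 319.0, 401.0, 343.0], 0.59), ([351.0, 191.0, 364.0, 243.0], 0.26), ([436.0, 282.0, 458.0, 314.0], 0.95), ([254.0, 184.0, 272.0, 217.0], 0.57)]
[([356.0, 346.0, 388.0, 377.0], 0.72), ([291.0, 258.0, 308.0, 268.0], 0.61), ([293.0, 177.0, 308.0, 205.0], 0.66), ([184.0, 294.0, 210.0, 350.0], 0.82)]
garlic expect [[291.58400267 248.92871731]] [[297.52611327 265.96683741]]
```

View pics/v8.png

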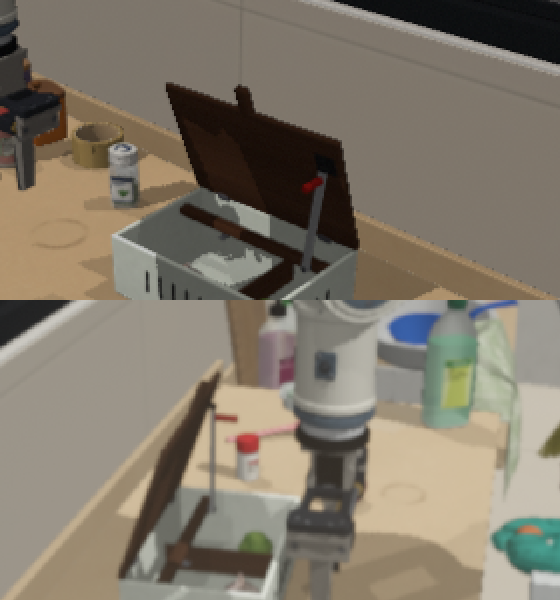

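In the scene view the tab tip, about (121,43) in crop pixels, matches a lid angle of 1.22, so the lid rests on its stay. The garlic shows in the bay in the side view, and the bystanders the finder can see are where they were.

```bash
python3 -c "
from rig import robot;print(robot.job_done())"
```

```text
the job is handed in; nothing more can be done
None
```

I handed the job in at about 34 s on the robot's clock: the garlic was lowered onto the floor of the large bay, the lid rests on its raised stay at about 1.22 rad, and the onion, spice jar and shaker look undisturbed in the last pictures.

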